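# Make up the block kit and the slide kit

### The job

Make up two kits, one thing to a pocket, each right way up and flat on the pocket floor. Block kit, in the wider tray with three pockets: the blade dispenser in the long pocket, the tissue block and the empty base mould in the two short ones, either way round. Slide kit, in the narrower tray with two pockets: the stack of glass slides in the long pocket, the cover-glass box in the short one.

Things in the scene. Friction and masses are not known exactly. Their poses are not given: they have to be found in the camera images.
- block_tray: The block kit's tray: the wider shallow grey plastic tray, 164 x 130 mm (its x by y), three pockets, fixed to the bench. Origin: centre of its underside; z up. Floor 3 mm thick, all walls 12 mm high (from the bench), outer walls 2.5 mm and dividers 3 mm thick. Long pocket 76 x 125 mm (x by y), its centre at (-0.0415, 0). Two short pockets, each 80 x 61 mm (x by y), their centres at (0.0395, -0.032) and (0.0395, 0.032).
- slide_tray: The slide kit's tray: the narrower shallow grey plastic tray, 162 x 91 mm (its x by y), two pockets one behind the other along its x, fixed to the bench. Origin: centre of its underside; z up. Floor 3 mm thick, all walls 12 mm high (from the bench), outer walls 2.5 mm and the divider 3 mm thick. Long pocket 98 x 86 mm (x by y), its centre at (-0.0295, 0). Short pocket 56 x 86 mm (x by y), its centre at (0.0505, 0).
- tissue_block: Tissue block: small green plastic cassette with a pale wax block on top, lying flat, 29 x 40 x 12 mm (x, y, z); the base is 6 mm high, the wax (24 mm wide in x, reaching from y = -18 to 12 mm) stands on it. Origin: centre of its underside; z up. Loose, about 30 g. Grip across the long sides (along x).
- blade_dispenser: Blade dispenser: flat black oblong with a yellow top face and a red thumb slide on top, 25 x 92 x 14 mm (x, y, z; body 10 mm high, the slide 3 to 4 mm more at y = 8 to 26 mm). Origin: centre of its underside; z up. Loose, about 45 g.
- base_mould: Base mould: small empty grey steel pan with a flared rim, 31 x 43 x 12 mm (x, y, z). Origin: centre of its underside; z up. Its sides lean outward to the rim at the top. Loose, about 30 g.
- glass_slides: Stack of plain glass microscope slides, whitish, one end frosted, handled as one piece, 26 x 77 x 8 mm (x, y, z). Origin: centre of its underside; z up. Loose, about 35 g.
- cover_glass_box: Small square box of cover glasses, white with a light blue lid that is fixed, 33 x 33 x 20 mm. Origin: centre of its underside; z up. Loose, about 35 g. Round the stock and trays stand tall things to keep clear of: a machine about 0.3 m tall to the left (y over 0.15), a screen behind (x over 0.74) and a pot of pens 0.15 m tall at the back right.
Things that resemble listed ones, but are neither listed nor needed, are in the scene too. Leave any blue or turquoise look-alike of the base_mould alone.

How it is judged:
By the outcome, as a careful person would: the job done as asked, in the order asked, and still so for the second after the job is handed in, with the robot touching nothing.
It also fails if it takes over 122 s, if anything falls off the work surface, if the arm or the gripper's body presses on something with over 40 N, if the wrist force passes 120 N, or if a joint passes its speed limit or range.

### The arm

A 6-joint arm with a two-finger parallel gripper is mounted at the origin on a cart in front of the work surface, level with it; the furniture and walls round the work are solid. World frame = base frame: x ahead of the robot, y to its left, z up, the work surface at z = 0. Lengths are in mm, angles in degrees, forces in N, time in s.
With the tool pointing down it reaches from about 250 to 725 mm from the base axis. Payload 9.7 kg.
Tool frame: the origin (TCP) lies between the finger pads; the fingertips stand finger_overhang ahead of it and the grasp point (between the pads) lies 2 mm behind it (finger_overhang is the distance from the TCP to the fingertips, in mm); z points along the fingers, y is the line along which they close (so a half turn about z gives the same grasp; the last joint's range is limited). The gripper opens to 85 mm and grips with 20 to 120 N. Pads are 22 mm wide; open, the fingers measure 114 mm over their backs; the gripper's body (76 mm by 85 mm) begins 54 mm behind the grasp point. The pads swing forward as they close: fully open they stand 13 mm farther back than shut.
Start: joints at [-71.047, 4.979, 10.078, 95.1, 0, 90], TCP at [178.637, -520.179, 248.284] pointing down, gripper open.
Joint ranges: [-179.16, 179.16], [-48.56, 103.87], [-65.8, 70.77], [-126.05, 130.52], [-82.76, 87.17], [-180, 180]. Speed limits (degrees/s): [127.2, 127.2, 147.25, 180, 180, 180].

### API

Orientations are given as [roll, pitch, yaw] about the fixed x, y, z axes, in that order (R = Rz(yaw) Ry(pitch) Rx(roll)).
In Python, from rig import * gives the robot as it stands.
- The arm moves only by the shell command python3 -m creep 'ROWS' [FORCE]. ROWS is JSON, a list of rows, each an object of numbers: "ax", "ay", "az": the turn, a rotation vector about the tool's x, y, z each as a share of pi/2 rad, from -1 to 1; "dx", "dy", "dz": the shift along the tool's x, y, z each as a share of 500 mm, from -1 to 1; "grip": the opening, from 0 (shut) to 1 (fully open). A call has 1 to 12 rows; each row is the pose to reach, as a shift and turn from the pose commanded when the call began, along the tool's axes at that moment; what a row does not reach only later rows make up. A row lasts 1/10 s, in which the tool goes at most 50 mm and 8.59 degrees, less where a joint would pass 70% of its speed; a pose out of reach is approached as far as the arm can. A call with a number of a shift or a turn outside -1 to 1 is refused whole. A call with a gripper value outside its range is refused whole. The fingers move at their own pace and stop on an object; FORCE is the grip in N (left out, the last holds). Time passes only in rows, so rows that repeat a pose let the fingers close. It gives the time, the measured TCP pose, the force, the opening and the grip force at its end, in the units of the state.
- state(): the state, without advancing time (a new reading comes with each control period).
- get_image(name): name is "scene" or "top" or "wrist"; returns the picture (420x560x3 uint8, blue, green, red); there is no depth.
- camera_info(name): a dict with "fx", "fy", "cx", "cy" (pixels), "extrinsics" (4x4, takes a point from camera to world coordinates). Camera axes: x right, y up, looking along -z (the intrinsics and any distortion apply to the point x, -y, -z); pixel columns grow to the right and rows downward; lengths in mm; the calibration is good to about 2 mm. The wrist camera is an equidistant fisheye: a pixel r from the principal point sees the ray r / f radians off the axis. A picture is of the moment at which its call begins: read the wrist's pose just before it. camera_info takes no time and is no camera call; for the wrist camera it gives the pose at the moment of the call.
- sign_off(): hands the job in; it is judged then, once.
The state is a dict: "time_s": time; "joint_pos": joint angles; "qvel": joint speeds; "effort": joint torques, N m; "position": TCP position; "eef_rot": TCP orientation; "ft_force": force on the tool from outside, world axes, zero at the start; "moment": the same for the moment, N m; "gripper_width": finger opening in mm; "gripper_force": force on a finger pad.
Only numpy, scipy, OpenCV 4.12 (cv2) and the standard library are available. Lean on these libraries where they do the work, as an engineer would, in place of code of your own. Each camera call takes 0.05 s, during which the arm holds its last target. There are 200 camera calls.

## Working session

There is one attempt and no reset: what is moved stays moved. The work goes in short steps, Python scripts to look and compute and a shell command to move; the robot and the scene stay as the last step left them, time stands still between calls to the robot, and variables do not carry over. Pictures are saved under pics/ and viewed, at most 14 in all, crops included, and the job is handed in when it is done.

```bash
ls; mkdir -p pics
python3 - <<'E'
from rig import *
import cv2
for n in("top","scene"):
    im=get_image(n); cv2.imwrite(f"pics/{n}0.png",cv2.resize(im,(800,600),interpolation=cv2.INTER_CUBIC)); c=camera_info(n); print(n,c)
print(camera_info("wrist")); print(state())
E
```

```text
pics
top {'fx': 503.45206967656316, 'fy': 503.45206967656316, 'cx': 279.5482778755731, 'cy': 219.3145100555975, 'extrinsics': array([[-7.31702108e-02,  9.76501965e-01, -2.02706767e-01,
         3.56714663e+02],
       [-9.97317039e-01, -7.20912524e-02,  1.27112104e-02,
        -1.59325233e+02],
       [-2.20086281e-03,  2.03092995e-01,  9.79156980e-01,
         1.04213843e+03],
       [ 0.00000000e+00,  0.00000000e+00,  0.00000000e+00,
         1.00000000e+00]])}
scene {'fx': 441.69157833374993, 'fy': 441.69157833374993, 'cx': 287.47425264918013, 'cy': 209.00075447935401, 'extrinsics': array([[ 5.80486848e-01,  3.36304740e-01, -7.41575446e-01,
        -9.10950756e+01],
       [-8.14268578e-01,  2.41207853e-01, -5.28001377e-01,
        -6.36712892e+02],
       [ 1.30445526e-03,  9.10339439e-01,  4.13860368e-01,
         4.19947842e+02],
       [ 0.00000000e+00,  0.00000000e+00,  0.00000000e+00,
         1.00000000e+00]])}
{'fx': 325.19226210127806, 'fy': 325.19226210127806, 'cx': 276.8129824415991, 'cy': 208.40310467610888, 'extrinsics': array([[ 3.25586075e-01,  9.02960521e-01,  2.80
[... 284 characters left out ...]
00e+00]])}
{'time_s': 0.1, 'joint_pos': array([-7.10484547e+01,  5.00845562e+00,  1.00378442e+01,  9.50991057e+01,
        1.70037184e-03,  9.00032985e+01]), 'qvel': array([ 0.02574191,  0.03154977,  0.03437299,  0.01952332, -0.01668592,
        0.01453619]), 'effort': array([ 1.43895482e-03, -5.21563089e+01,  4.65651655e+01,  1.60608249e-02,
       -1.71356936e-05,  2.95205780e-05]), 'position': array([ 178.56909165, -520.00605709,  247.63878763]), 'eef_rot': array([-1.79930283e+02, -1.69635699e-03,  1.89482447e+01]), 'ft_force': array([ 0.21412572,  0.40440169, -0.47535762]), 'moment': array([-0.03534106,  0.06966446,  0.0060151 ]), 'gripper_force': 0.0, 'gripper_width': 85.15690742930691}
```

View pics/top0.png

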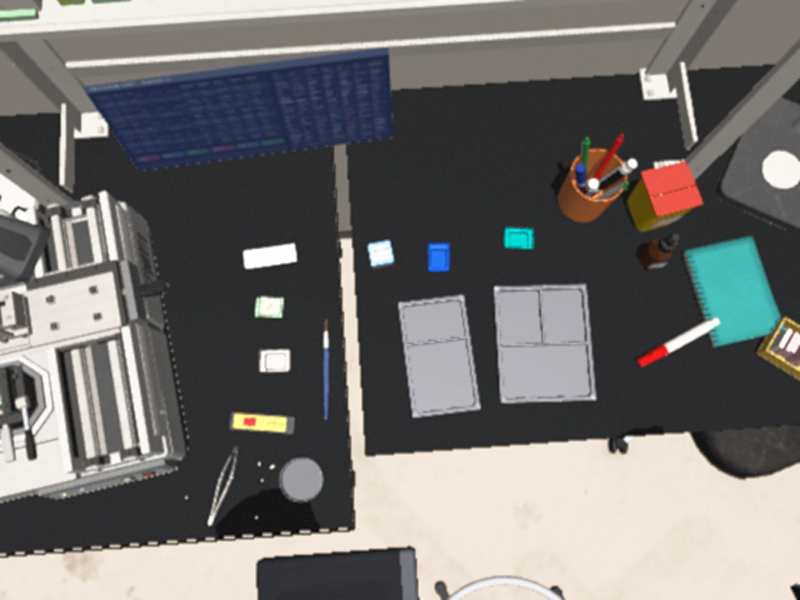

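View pics/scene0.png

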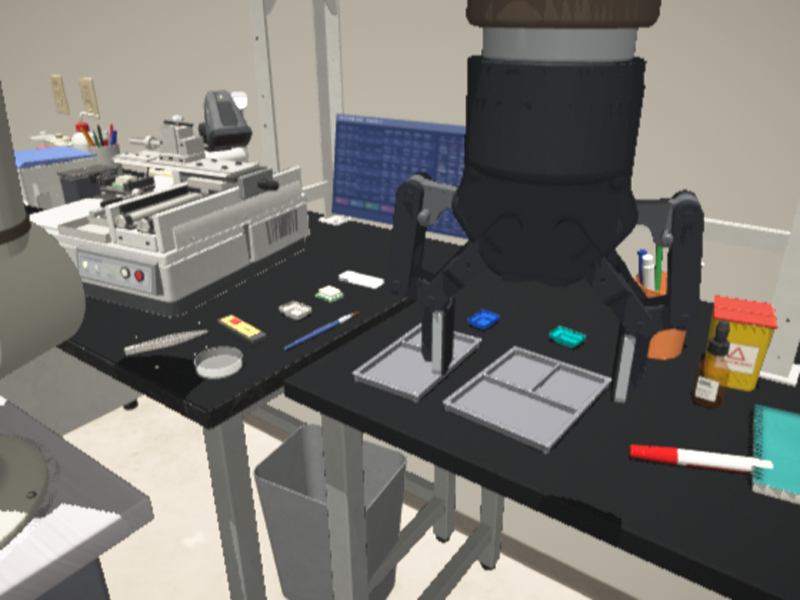

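The top view (800 px scale) shows, down the left bench, the slides at (270,256), the tissue block at (269,307), the grey mould at (275,361) and the dispenser at (262,423). The cover-glass box is at (381,253), the slide tray at (440,355) and the block tray at (545,343). The mould could be one of three: grey (275,361), blue (438,257) or turquoise (518,238). Only the grey one fits "grey steel", so I'll confirm it in a crop.

```bash
cat > h.py <<'E'
from rig import *
import cv2, numpy as np
def ray(n,u,v,z,c=None):
    c=c or camera_info(n); x=(u-c['cx'])/c['fx']; y=(v-c['cy'])/c['fy']
    if n=='wrist':
        r=np.hypot(x,y); s=np.sin(r)/r if r>1e-9 else 1; d=np.array([x*s,-y*s,-np.cos(r)])
    else: d=np.array([x,-y,-1.])
    E=c['extrinsics']; d=E[:3,:3]@d; o=E[:3,3]
    return (o+d*(z-o[2])/d[2])[:2]
def proj(n,p,c=None):
    c=c or camera_info(n); E=c['extrinsics']; q=E[:3,:3].T@(np.array(p,float)-E[:3,3]); x,y,z=q[0],-q[1],-q[2]
    if n=='wrist':
        r=np.hypot(x,y); t=np.arctan2(r,z); k=t/r if r>1e-9 else 1/z; return c['cx']+c['fx']*x*k,c['cy']+c['fy']*y*k
    return c['cx']+c['fx']*x/z,c['cy']+c['fy']*y/z
E
python3 - <<'E'
from h import *
im=get_image("top")
a=im[160:300,150:290]; b=im[150:290,260:430]
cv2.imwrite("pics/c1.png",np.hstack([cv2.resize(a,None,fx=4,fy=4,interpolation=cv2.INTER_CUBIC)[:, 40:420],cv2.resize(b,None,fx=2.4,fy=4,interpolation=cv2.INTER_CUBIC)]))
m=(im.max(2)>85).astype(np.uint8)
cs,_=cv2.findContours(m[140:310,140:430],cv2.RETR_EXTERNAL,cv2.CHAIN_APPROX_NONE)
s=1/1.42857
for nm,(u,v),h in [("slides",(270,256),8),("tissue",(269,307),9),("mould",(275,361),12),("disp",(262,423),10),("box",(381,253),20),("stray",(440,370),12),("btray",(545,370),12)]:
    for c in cs:
        c=c.reshape(-1,2)+[140,140]
        if cv2.pointPolygonTest(c.reshape(-1,1,2).astype(np.float32),(u*s,v*s),False)>0:
            w=np.array([ray("top",x,y,h) for x,y in c],np.float32); print(nm,cv2.minAreaRect(w),len(c))
E
```

```text
slides ((673.1900634765625, 14.81161117553711), (32.669769287109375, 81.19180297851562), 4.869175910949707) 97
tissue ((595.113525390625, 18.366426467895508), (42.36404037475586, 32.248199462890625), 85.77843475341797) 65
mould ((514.6607055664062, 12.524807929992676), (46.22170639038086, 33.2596549987793), 85.78819274902344) 70
disp ((427.53118896484375, 34.05095672607422), (90.4678955078125, 25.391000747680664), 81.46807861328125) 108
box ((661.6911010742188, -150.96067810058594), (38.333412170410156, 36.90042495727539), 7.192509174346924) 61
stray ((505.06011962890625, -224.0068359375), (170.83203125, 99.86131286621094), 3.0276031494140625) 252
btray ((512.2694091796875, -377.98138427734375), (138.7227325439453, 172.9525604248047), 87.57450866699219) 292
```

View pics/c1.png

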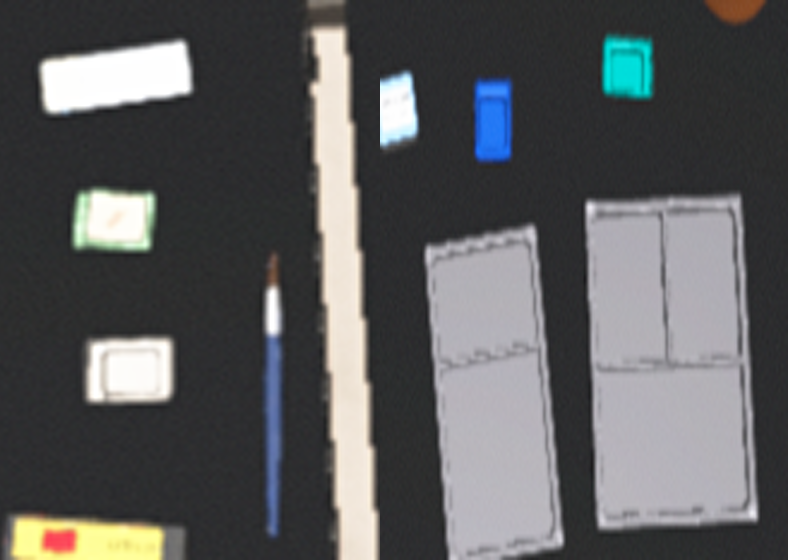

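The grey pan (275,361) is the mould. The blue and turquoise ones are decoys. Next I'll get the tip geometry and the first move's offset.

```bash
cat >> h.py <<'E'
from scipy.spatial.transform import Rotation as R
def go(x,y,z,yaw):
    "offset from present pose, in row units, to a tool-down pose (nearer half turn left to caller)"
    s=state(); a=R.from_euler('xyz',s['eef_rot'],degrees=True); b=R.from_euler('xyz',[180,0,yaw],degrees=True)
    d=a.inv().apply(np.array([x,y,z])-s['position'])/500; t=(a.inv()*b).as_rotvec()/(np.pi/2)
    print(dict(zip("dx dy dz ax ay az".split(),np.round(np.r_[d,t],3).tolist())), 'rows>=',np.ceil(max(np.linalg.norm(d)*10,np.linalg.norm(t)*90/8.59)))
E
python3 - <<'E'
import rig
print([n for n in dir(rig) if n[0]!='_'])
for n in dir(rig):
    if 'over' in n.lower(): print(n,getattr(rig,n))
from h import *
go(380,34,250,80)
E
python3 -m creep --help | head -20
```

```text
['IKError', 'camera_info', 'finger_overhang', 'get_image', 'sign_off', 'state']
finger_overhang 17.0
{'dx': 0.741, 'dy': -0.917, 'dz': -0.004, 'ax': -0.001, 'ay': -0.0, 'az': -0.678} rows>= 12.0invalid input: not JSON, or not a number
```

```bash
python3 -m creep '[{"dx":0.75,"dy":-0.9,"az":-0.68,"grip":0.7},{"dx":0.75,"dy":-0.9,"az":-0.68,"grip":0.7},{"dx":0.75,"dy":-0.9,"az":-0.68,"grip":0.7},{"dx":0.75,"dy":-0.9,"az":-0.68,"grip":0.7},{"dx":0.75,"dy":-0.9,"az":-0.68,"grip":0.7},{"dx":0.75,"dy":-0.9,"az":-0.68,"grip":0.7},{"dx":0.75,"dy":-0.9,"az":-0.68,"grip":0.7},{"dx":0.75,"dy":-0.9,"az":-0.68,"grip":0.7},{"dx":0.75,"dy":-0.9,"az":-0.68,"grip":0.7},{"dx":0.75,"dy":-0.9,"az":-0.68,"grip":0.7},{"dx":0.75,"dy":-0.9,"az":-0.68,"grip":0.7},{"dx":0.75,"dy":-0.9,"az":-0.68,"grip":0.7}]'
python3 - <<'E'
from h import *
print(state()['joint_pos']); go(427,34,180,81.5)
E
```

```text
[-7.10472477e+01  5.00503354e+00  1.00438609e+01  9.50996250e+01
  3.41668345e-04  8.99984603e+01]
{'dx': 0.83, 'dy': -0.886, 'dz': 0.136, 'ax': -0.001, 'ay': -0.0, 'az': -0.695} rows>= 13.0invalid input at $[0]: expected keys ax, ay, az, dx, dy, dz, grip
```

```bash
python3 -m creep '[{"dx":0.83,"dy":-0.88,"dz":0,"ax":0,"ay":0,"az":-0.69,"grip":0.7},{"dx":0.83,"dy":-0.88,"dz":0,"ax":0,"ay":0,"az":-0.69,"grip":0.7},{"dx":0.83,"dy":-0.88,"dz":0,"ax":0,"ay":0,"az":-0.69,"grip":0.7},{"dx":0.83,"dy":-0.88,"dz":0,"ax":0,"ay":0,"az":-0.69,"grip":0.7},{"dx":0.83,"dy":-0.88,"dz":0,"ax":0,"ay":0,"az":-0.69,"grip":0.7},{"dx":0.83,"dy":-0.88,"dz":0,"ax":0,"ay":0,"az":-0.69,"grip":0.7},{"dx":0.83,"dy":-0.88,"dz":0,"ax":0,"ay":0,"az":-0.69,"grip":0.7},{"dx":0.83,"dy":-0.88,"dz":0,"ax":0,"ay":0,"az":-0.69,"grip":0.7},{"dx":0.83,"dy":-0.88,"dz":0.1,"ax":0,"ay":0,"az":-0.69,"grip":0.7},{"dx":0.83,"dy":-0.88,"dz":0.1,"ax":0,"ay":0,"az":-0.69,"grip":0.7},{"dx":0.83,"dy":-0.88,"dz":0.1,"ax":0,"ay":0,"az":-0.69,"grip":0.7},{"dx":0.83,"dy":-0.88,"dz":0.1,"ax":0,"ay":0,"az":-0.69,"grip":0.7}]' 40
python3 - <<'E'
from h import *
print(state()['joint_pos']); go(427,34,150,81.5)
E
```

```text
time_s: 1.35
position: [424.2, 23.3, 200.5]
eef_rot: [180.0, -0.0, 81.1]
ft_force: [1.2, -1.5, 0.2]
gripper_width: 60.1
gripper_force: 0.0
[ 3.15034185e+00 -1.28885431e+01 -1.20990351e+01  9.07546025e+01
 -5.54401570e-03  1.02075808e+02]
{'dx': 0.022, 'dy': 0.002, 'dz': 0.101, 'ax': 0.0, 'ay': -0.0, 'az': -0.005} rows>= 2.0
```

Nearly above the dispenser. One close look comes before descending, and that single frame may also show the mould and tissue block.

Run:
```python
from h import *
c=camera_info("wrist"); im=get_image("wrist"); cv2.imwrite("pics/w1.png",im); np.save("w1.npy",c['extrinsics'])
for n,p in dict(disp=(427.5,34,10),mould=(514.6,12.5,12),tissue=(595,18,9),tcp=state()['position']).items(): print(n,np.round(proj("wrist",p,c)))
```

```text
disp [279. 176.]
mould [367. 185.]
tissue [435. 169.]
tcp [280. 274.]
```

View pics/w1.png

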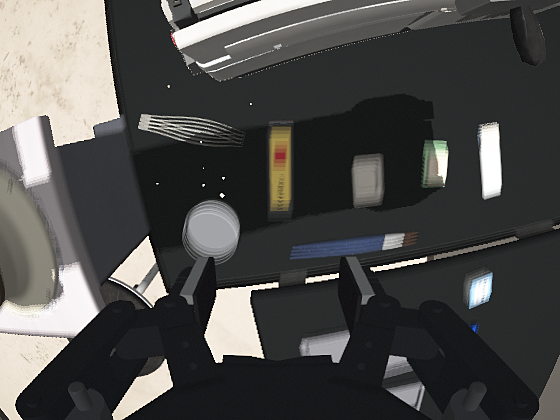

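The dispenser is at (280,170), spanning rows 121–217. The mould is at (367,180), the tissue block at (434,163), and the slides at (489,160). All sit within a few mm of my estimates.

Run:
```python
from h import *
im=get_image("wrist"); c=camera_info("wrist")
m=(im.max(2)>70).astype(np.uint8); 
n,l,st,ce=cv2.connectedComponentsWithStats(m)
for nm,p,h in [("disp",(427.5,34,10),10),("mould",(514.6,12.5,12),12),("tissue",(595,18,9),8),("slides",(673,15,8),8)]:
    u,v=np.round(proj("wrist",p,c)).astype(int)
    i=np.bincount(l[v-8:v+9,u-8:u+9].ravel(),minlength=n); i[0]=0; i=i.argmax()
    pts=np.argwhere(l==i)[:,::-1]; print(nm,st[i][2:],cv2.minAreaRect(np.array([ray("wrist",*q,h,c) for q in pts],np.float32)))
print(state()['position'])
go(427,34,60,81.5)
```

```text
disp [  21   75 1545] ((425.0147399902344, 31.02743911743164), (75.53365325927734, 20.246854782104492), 81.95018768310547)
mould [  31   45 1247] ((512.4257202148438, 7.210452079772949), (44.83745574951172, 31.973735809326172), 88.38948822021484)
tissue [ 27  38 894] ((591.9149780273438, 14.77151870727539), (41.13058853149414, 31.591140747070312), 83.7500991821289)
slides [  24   70 1359] ((669.1165161132812, 10.703102111816406), (32.18259048461914, 79.33434295654297), 5.25844669342041)
[424.38598565  25.58375281 198.68083902]
{'dx': 0.017, 'dy': 0.003, 'dz': 0.277, 'ax': -0.002, 'ay': -0.0, 'az': -0.001} rows>= 3.0
```

```bash
python3 -m creep '[{"dx":0.015,"dy":0.001,"dz":0.1,"ax":0,"ay":0,"az":0,"grip":0.6},{"dx":0.015,"dy":0.001,"dz":0.2,"ax":0,"ay":0,"az":0,"grip":0.6},{"dx":0.015,"dy":0.001,"dz":0.28,"ax":0,"ay":0,"az":0,"grip":0.6},{"dx":0.015,"dy":0.001,"dz":0.33,"ax":0,"ay":0,"az":0,"grip":0.6},{"dx":0.015,"dy":0.001,"dz":0.358,"ax":0,"ay":0,"az":0,"grip":0.6},{"dx":0.015,"dy":0.001,"dz":0.358,"ax":0,"ay":0,"az":0,"grip":0.5},{"dx":0.015,"dy":0.001,"dz":0.358,"ax":0,"ay":0,"az":0,"grip":0.2},{"dx":0.015,"dy":0.001,"dz":0.358,"ax":0,"ay":0,"az":0,"grip":0.1},{"dx":0.015,"dy":0.001,"dz":0.358,"ax":0,"ay":0,"az":0,"grip":0.1},{"dx":0.015,"dy":0.001,"dz":0.358,"ax":0,"ay":0,"az":0,"grip":0.1},{"dx":0.015,"dy":0.001,"dz":0.358,"ax":0,"ay":0,"az":0,"grip":0.1}]' 35
```

```text
time_s: 2.55
position: [426.7, 28.5, 23.5]
eef_rot: [179.8, -0.0, 81.1]
ft_force: [-1.6, -1.2, 7.0]
gripper_width: 23.2
gripper_force: 35.1
```

```bash
python3 -m creep '[{"dx":0,"dy":0,"dz":-0.05,"ax":0,"ay":0,"az":0,"grip":0.1},{"dx":0,"dy":0,"dz":-0.1,"ax":0,"ay":0,"az":0,"grip":0.1},{"dx":0,"dy":0,"dz":-0.15,"ax":0,"ay":0,"az":0,"grip":0.1},{"dx":0,"dy":0,"dz":-0.15,"ax":0,"ay":0,"az":0,"grip":0.1}]'
python3 - <<'E'
from h import *
print(state()['joint_pos']); go(470.5,-381,95,87.6)
E
```

```text
time_s: 2.95
position: [427.4, 28.6, 100.7]
eef_rot: [179.7, -0.1, 81.1]
ft_force: [-0.2, 0.2, -1.1]
gripper_width: 23.6
gripper_force: 34.4
[ 3.83278873e+00 -1.25046002e+01 -2.27900238e+01  7.93744554e+01
  6.85447240e-04  1.02775397e+02]
{'dx': -0.796, 'dy': 0.212, 'dz': 0.012, 'ax': 0.004, 'ay': -0.001, 'az': -0.073} rows>= 9.0
```

```bash
python3 -m creep '[{"dx":-0.796,"dy":0.212,"dz":0,"ax":0,"ay":0,"az":-0.07,"grip":0.1},{"dx":-0.796,"dy":0.212,"dz":0,"ax":0,"ay":0,"az":-0.07,"grip":0.1},{"dx":-0.796,"dy":0.212,"dz":0,"ax":0,"ay":0,"az":-0.07,"grip":0.1},{"dx":-0.796,"dy":0.212,"dz":0,"ax":0,"ay":0,"az":-0.07,"grip":0.1},{"dx":-0.796,"dy":0.212,"dz":0,"ax":0,"ay":0,"az":-0.07,"grip":0.1},{"dx":-0.796,"dy":0.212,"dz":0,"ax":0,"ay":0,"az":-0.07,"grip":0.1},{"dx":-0.796,"dy":0.212,"dz":0,"ax":0,"ay":0,"az":-0.07,"grip":0.1},{"dx":-0.796,"dy":0.212,"dz":0,"ax":0,"ay":0,"az":-0.07,"grip":0.1},{"dx":-0.796,"dy":0.212,"dz":0,"ax":0,"ay":0,"az":-0.07,"grip":0.1},{"dx":-0.796,"dy":0.212,"dz":0,"ax":0,"ay":0,"az":-0.07,"grip":0.1},{"dx":-0.796,"dy":0.212,"dz":0,"ax":0,"ay":0,"az":-0.07,"grip":0.1},{"dx":-0.796,"dy":0.212,"dz":0,"ax":0,"ay":0,"az":-0.07,"grip":0.1}]'
python3 - <<'E'
from h import *
c=camera_info("wrist"); im=get_image("wrist"); c=camera_info("wrist"); im=get_image("wrist")
print(state()['position'],state()['joint_pos'])
t=R.from_euler('z',-2.4,degrees=True); o=np.array([512,-378,0.])
for x in(-82,82,-79.5,-3.5):
  for y in(-65,65):
    u,v=proj("wrist",o+t.apply([x,y,12]),c); cv2.circle(im,(int(u),int(v)),2,(0,0,255),-1)
cv2.imwrite("pics/w2.png",im); go(470.5,-381,23.5,87.6)
E
```

```text
time_s: 4.15
position: [468.4, -379.8, 96.9]
eef_rot: [-180.0, -0.0, 87.4]
ft_force: [0.1, 0.2, -0.5]
gripper_width: 23.0
gripper_force: 34.5
[ 468.6085331  -379.89991458   97.21152023] [-3.90336632e+01  1.19150286e+01  1.13893597e+00  7.92070826e+01
  4.62948902e-03  5.35254084e+01]
{'dx': -0.002, 'dy': 0.004, 'dz': 0.147, 'ax': 0.0, 'ay': 0.0, 'az': -0.002} rows>= 2.0
```

View pics/w2.png

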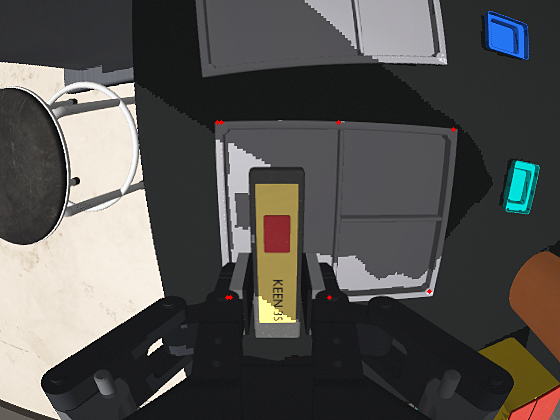

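The dispenser is held parallel to the tray and centred over its long pocket (columns 218–338). The tray itself lies about 2 mm further out than I had it. Lowering now.

```bash
python3 -m creep '[{"dx":-0.002,"dy":0.006,"dz":0.06,"ax":0,"ay":0,"az":0,"grip":0.1},{"dx":-0.002,"dy":0.006,"dz":0.11,"ax":0,"ay":0,"az":0,"grip":0.1},{"dx":-0.002,"dy":0.006,"dz":0.135,"ax":0,"ay":0,"az":0,"grip":0.1},{"dx":-0.002,"dy":0.006,"dz":0.14,"ax":0,"ay":0,"az":0,"grip":0.1},{"dx":-0.002,"dy":0.006,"dz":0.14,"ax":0,"ay":0,"az":0,"grip":0.1},{"dx":-0.002,"dy":0.006,"dz":0.14,"ax":0,"ay":0,"az":0,"grip":0.38},{"dx":-0.002,"dy":0.006,"dz":0.14,"ax":0,"ay":0,"az":0,"grip":0.4},{"dx":-0.002,"dy":0.006,"dz":0.14,"ax":0,"ay":0,"az":0,"grip":0.4},{"dx":-0.002,"dy":0.006,"dz":0.14,"ax":0,"ay":0,"az":0,"grip":0.4}]'
python3 -c "
from h import *
go(593,17,120,84)"
```

```text
time_s: 5.15
position: [471.5, -382.5, 27.3]
eef_rot: [180.0, 0.0, 87.3]
ft_force: [-0.4, -0.2, 0.1]
gripper_width: 34.4
gripper_force: 0.0
{'dx': 0.809, 'dy': 0.206, 'dz': -0.186, 'ax': 0.0, 'ay': 0.0, 'az': 0.037} rows>= 9.0
```

```bash
python3 -m creep '[{"dx":0,"dy":0,"dz":-0.08,"ax":0,"ay":0,"az":0,"grip":0.4},{"dx":0,"dy":0,"dz":-0.17,"ax":0,"ay":0,"az":0,"grip":0.4},{"dx":0.81,"dy":0.206,"dz":-0.186,"ax":0,"ay":0,"az":0.037,"grip":0.6},{"dx":0.81,"dy":0.206,"dz":-0.186,"ax":0,"ay":0,"az":0.037,"grip":0.6},{"dx":0.81,"dy":0.206,"dz":-0.186,"ax":0,"ay":0,"az":0.037,"grip":0.6},{"dx":0.81,"dy":0.206,"dz":-0.186,"ax":0,"ay":0,"az":0.037,"grip":0.6},{"dx":0.81,"dy":0.206,"dz":-0.186,"ax":0,"ay":0,"az":0.037,"grip":0.6},{"dx":0.81,"dy":0.206,"dz":-0.186,"ax":0,"ay":0,"az":0.037,"grip":0.6},{"dx":0.81,"dy":0.206,"dz":-0.186,"ax":0,"ay":0,"az":0.037,"grip":0.6},{"dx":0.81,"dy":0.206,"dz":-0.186,"ax":0,"ay":0,"az":0.037,"grip":0.6},{"dx":0.81,"dy":0.206,"dz":-0.186,"ax":0,"ay":0,"az":0.037,"grip":0.6},{"dx":0.81,"dy":0.206,"dz":-0.186,"ax":0,"ay":0,"az":0.037,"grip":0.6}]'
python3 - <<'E'
from h import *
for _ in range(3): im=get_image("wrist")
c=camera_info("wrist"); im=get_image("wrist"); print(state()['position'],state()['joint_pos'])
m=(im.max(2)>70).astype(np.uint8); n,l,st,ce=cv2.connectedComponentsWithStats(m)
for nm,p,h in [("mould",(514.6,12.5,12),12),("tissue",(594,16,9),6),("slides",(672,13,8),8)]:
    u,v=np.round(proj("wrist",p,c)).astype(int)
    i=np.bincount(l[v-8:v+9,u-8:u+9].ravel(),minlength=n); i[0]=0; i=i.argmax()
    pts=np.argwhere(l==i)[:,::-1]; print(nm,(u,v),st[i],cv2.minAreaRect(np.array([ray("wrist",*q,h,c) for q in pts],np.float32)))
cv2.imwrite("pics/w3.png",im)
go(593.5,16.5,19,84)
E
```

```text
time_s: 6.35
position: [593.3, 19.8, 119.7]
eef_rot: [-180.0, -0.0, 84.2]
ft_force: [-0.8, -0.4, 0.3]
gripper_width: 51.6
gripper_force: 0.0
[592.61441222  16.17208152 119.83227724] [ 1.56972537e+00  1.02211503e+01  1.68569748e+00  8.14816099e+01
 -1.44821499e-02  9.76299830e+01]
mould (np.int64(180), np.int64(227)) [ 158  201   45   54 2049] ((514.6901245117188, 10.913525581359863), (44.961761474609375, 33.077510833740234), 87.72630310058594)
tissue (np.int64(280), np.int64(211)) [ 263  182   39   52 1942] ((595.9629516601562, 17.687192916870117), (41.36042022705078, 29.065900802612305), 83.31555938720703)
slides (np.int64(378), np.int64(205)) [     0      0    560    420 111568] ((807.43310546875, -11.901763916015625), (446.5837097167969, 1062.2822265625), 54.67521286010742)
{'dx': 0.001, 'dy': 0.002, 'dz': 0.202, 'ax': -0.0, 'ay': 0.0, 'az': -0.001} rows>= 3.0
```

View pics/w3.png

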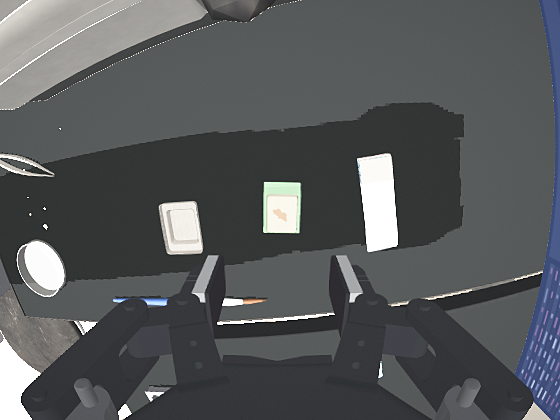

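The tissue block is at (282,207) with its wax up and the label end away. The mould at (180,227) shows a raised inner rectangle, so I need to check which way up it lies. First I'll work out the fingertip depth from this picture (tips at (213,256) and (341,256)).

Run:
```python
from h import *
s=state(); a=R.from_euler('xyz',s['eef_rot'],degrees=True); c=camera_info("wrist")
for t in (0,5,10,15,20,25,30): print(t,[np.round(proj("wrist",s['position']+a.apply([11,y,t]),c),0).tolist() for y in(-25.8,25.8)])
im=cv2.imread("pics/w3.png"); cv2.imwrite("pics/c2.png",cv2.resize(im[160:290,140:370],None,fx=3.4,fy=3.4,interpolation=cv2.INTER_CUBIC))
```

```text
0 [[219.0, 264.0], [337.0, 264.0]]
5 [[221.0, 259.0], [335.0, 259.0]]
10 [[223.0, 254.0], [334.0, 254.0]]
15 [[224.0, 250.0], [332.0, 250.0]]
20 [[226.0, 246.0], [330.0, 246.0]]
25 [[227.0, 242.0], [329.0, 242.0]]
30 [[229.0, 238.0], [327.0, 238.0]]
```

View pics/c2.png

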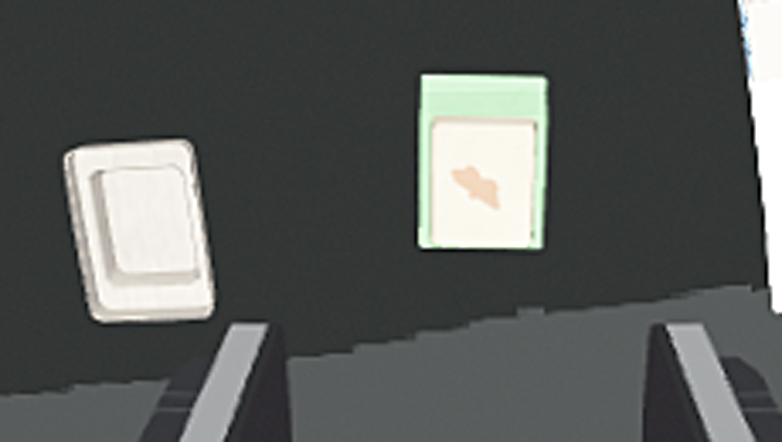

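The mould's visible inner walls are the ones far from the camera, so it is a recess and the mould is the right way up. The tips sit about 9 mm ahead of the TCP at this opening. Descending on the tissue block with a narrow opening.

```bash
python3 -m creep '[{"dx":0.003,"dy":0.004,"dz":0.08,"ax":0,"ay":0,"az":-0.005,"grip":0.5},{"dx":0.003,"dy":0.004,"dz":0.15,"ax":0,"ay":0,"az":-0.005,"grip":0.5},{"dx":0.003,"dy":0.004,"dz":0.19,"ax":0,"ay":0,"az":-0.005,"grip":0.48},{"dx":0.003,"dy":0.004,"dz":0.2,"ax":0,"ay":0,"az":-0.005,"grip":0.45},{"dx":0.003,"dy":0.004,"dz":0.207,"ax":0,"ay":0,"az":-0.005,"grip":0.45},{"dx":0.003,"dy":0.004,"dz":0.207,"ax":0,"ay":0,"az":-0.005,"grip":0.45},{"dx":0.003,"dy":0.004,"dz":0.207,"ax":0,"ay":0,"az":-0.005,"grip":0.45}]' 30
```

```text
time_s: 7.25
position: [595.9, 18.5, 17.9]
eef_rot: [179.9, -0.0, 84.4]
ft_force: [0.1, 0.3, -0.0]
gripper_width: 38.4
gripper_force: 0.0
```

```bash
python3 -m creep '[{"dx":0,"dy":0,"dz":0.003,"ax":0,"ay":0,"az":0,"grip":0.4},{"dx":0,"dy":0,"dz":0.003,"ax":0,"ay":0,"az":0,"grip":0.3},{"dx":0,"dy":0,"dz":0.003,"ax":0,"ay":0,"az":0,"grip":0.2},{"dx":0,"dy":0,"dz":0.003,"ax":0,"ay":0,"az":0,"grip":0.2},{"dx":0,"dy":0,"dz":0.003,"ax":0,"ay":0,"az":0,"grip":0.2}]' 30
```

```text
time_s: 7.75
position: [596.1, 18.8, 16.9]
eef_rot: [179.8, -0.0, 84.5]
ft_force: [-1.0, -0.7, 8.2]
gripper_width: 27.3
gripper_force: 34.1
```

```bash
python3 -m creep '[{"dx":0,"dy":0,"dz":-0.05,"ax":0,"ay":0,"az":0,"grip":0.2},{"dx":0,"dy":0,"dz":-0.13,"ax":0,"ay":0,"az":0,"grip":0.2},{"dx":0,"dy":0,"dz":-0.16,"ax":0,"ay":0,"az":0,"grip":0.2},{"dx":0,"dy":0,"dz":-0.16,"ax":0,"ay":0,"az":0,"grip":0.2}]'
python3 - <<'E'
from h import *
for u,v in [(562,208),(615,212),(585,222)]: print(ray("top",u*.7,v*.7,0))
for u,v in [(568,165),(625,165)]: print('rim',ray("top",u*.7,v*.7,100))
go(552,-413,95,88.5)
E
```

```text
time_s: 8.15
position: [596.7, 18.9, 98.1]
eef_rot: [179.7, -0.0, 84.5]
ft_force: [0.2, -0.4, -0.7]
gripper_width: 27.4
gripper_force: 29.9
[ 717.80557726 -432.28158448]
[ 705.45772209 -511.99059411]
[ 692.96063575 -464.43932949]
rim [ 745.41639912 -421.9685246 ]
rim [ 739.51939034 -501.31125886]
{'dx': -0.868, 'dy': -0.006, 'dz': 0.006, 'ax': 0.003, 'ay': -0.0, 'az': -0.045} rows>= 9.0
```

```bash
python3 -m creep '[{"dx":-0.87,"dy":-0.006,"dz":0,"ax":0,"ay":0,"az":-0.04,"grip":0.2},{"dx":-0.87,"dy":-0.006,"dz":0,"ax":0,"ay":0,"az":-0.04,"grip":0.2},{"dx":-0.87,"dy":-0.006,"dz":0,"ax":0,"ay":0,"az":-0.04,"grip":0.2},{"dx":-0.87,"dy":-0.006,"dz":0,"ax":0,"ay":0,"az":-0.04,"grip":0.2},{"dx":-0.87,"dy":-0.006,"dz":0,"ax":0,"ay":0,"az":-0.04,"grip":0.2},{"dx":-0.87,"dy":-0.006,"dz":0,"ax":0,"ay":0,"az":-0.04,"grip":0.2},{"dx":-0.87,"dy":-0.006,"dz":0,"ax":0,"ay":0,"az":-0.04,"grip":0.2},{"dx":-0.87,"dy":-0.006,"dz":0,"ax":0,"ay":0,"az":-0.04,"grip":0.2},{"dx":-0.87,"dy":-0.006,"dz":0,"ax":0,"ay":0,"az":-0.04,"grip":0.2},{"dx":-0.87,"dy":-0.006,"dz":0,"ax":0,"ay":0,"az":-0.04,"grip":0.2},{"dx":-0.87,"dy":-0.006,"dz":0,"ax":0,"ay":0,"az":-0.04,"grip":0.2},{"dx":-0.87,"dy":-0.006,"dz":0,"ax":0,"ay":0,"az":-0.04,"grip":0.2}]'
python3 - <<'E'
from h import *
for _ in range(2): get_image("wrist")
c=camera_info("wrist"); im=get_image("wrist"); np.save("w4.npy",c['extrinsics'])
print(state()['position'])
t=R.from_euler('z',-2.4,degrees=True); o=np.array([514,-379.5,0.])
for x in(-82,82,-79.5,-3.5):
  for y in(-65,65):
    u,v=proj("wrist",o+t.apply([x,y,12]),c); cv2.circle(im,(int(u),int(v)),2,(0,0,255),-1)
cv2.imwrite("pics/w4.png",im); go(552,-413,20,88)
E
```

```text
time_s: 9.35
position: [550.1, -412.9, 93.8]
eef_rot: [-179.9, -0.1, 88.1]
ft_force: [0.7, 0.9, 0.1]
gripper_width: 27.2
gripper_force: 29.9
[ 550.55009546 -412.68771959   94.80325223]
{'dx': -0.001, 'dy': 0.003, 'dz': 0.15, 'ax': -0.0, 'ay': -0.0, 'az': 0.002} rows>= 2.0
```

View pics/w4.png

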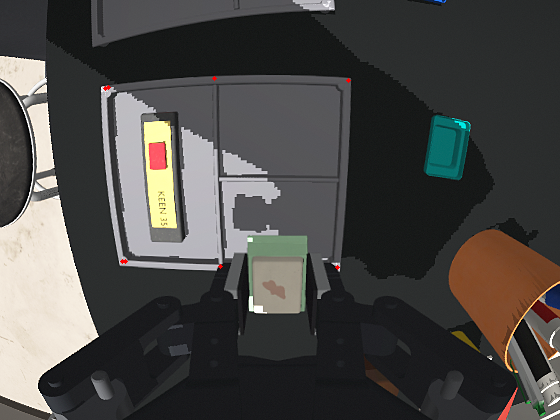

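The tray dots now match its corners and the dispenser lies flat in the long pocket. The tissue block is over the near short pocket, so I'll lower it.

```bash
python3 -m creep '[{"dx":0,"dy":0.004,"dz":0.08,"ax":0,"ay":0,"az":0,"grip":0.2},{"dx":0,"dy":0.004,"dz":0.125,"ax":0,"ay":0,"az":0,"grip":0.2},{"dx":0,"dy":0.004,"dz":0.145,"ax":0,"ay":0,"az":0,"grip":0.2},{"dx":0,"dy":0.004,"dz":0.148,"ax":0,"ay":0,"az":0,"grip":0.2},{"dx":0,"dy":0.004,"dz":0.148,"ax":0,"ay":0,"az":0,"grip":0.2},{"dx":0,"dy":0.004,"dz":0.148,"ax":0,"ay":0,"az":0,"grip":0.4},{"dx":0,"dy":0.004,"dz":0.148,"ax":0,"ay":0,"az":0,"grip":0.44},{"dx":0,"dy":0.004,"dz":0.148,"ax":0,"ay":0,"az":0,"grip":0.44},{"dx":0,"dy":0.004,"dz":0.148,"ax":0,"ay":0,"az":0,"grip":0.44}]'
python3 -c "
from h import *
go(514.5,11,100,87.5)"
```

```text
time_s: 10.4
position: [552.2, -414.1, 21.1]
eef_rot: [180.0, 0.0, 88.1]
ft_force: [0.4, 0.6, -0.5]
gripper_width: 37.8
gripper_force: 0.0
{'dx': 0.847, 'dy': -0.104, 'dz': -0.158, 'ax': 0.0, 'ay': 0.0, 'az': 0.006} rows>= 9.0
```

```bash
python3 -m creep '[{"dx":0,"dy":0,"dz":-0.08,"ax":0,"ay":0,"az":0,"grip":0.44},{"dx":0,"dy":0,"dz":-0.16,"ax":0,"ay":0,"az":0,"grip":0.44},{"dx":0.847,"dy":-0.104,"dz":-0.16,"ax":0,"ay":0,"az":0.006,"grip":0.6},{"dx":0.847,"dy":-0.104,"dz":-0.16,"ax":0,"ay":0,"az":0.006,"grip":0.6},{"dx":0.847,"dy":-0.104,"dz":-0.16,"ax":0,"ay":0,"az":0.006,"grip":0.6},{"dx":0.847,"dy":-0.104,"dz":-0.16,"ax":0,"ay":0,"az":0.006,"grip":0.6},{"dx":0.847,"dy":-0.104,"dz":-0.16,"ax":0,"ay":0,"az":0.006,"grip":0.6},{"dx":0.847,"dy":-0.104,"dz":-0.16,"ax":0,"ay":0,"az":0.006,"grip":0.6},{"dx":0.847,"dy":-0.104,"dz":-0.16,"ax":0,"ay":0,"az":0.006,"grip":0.6},{"dx":0.847,"dy":-0.104,"dz":-0.16,"ax":0,"ay":0,"az":0.006,"grip":0.6},{"dx":0.847,"dy":-0.104,"dz":-0.16,"ax":0,"ay":0,"az":0.006,"grip":0.6},{"dx":0.847,"dy":-0.104,"dz":-0.16,"ax":0,"ay":0,"az":0.006,"grip":0.6}]'
python3 - <<'E'
from h import *
for _ in range(3): im=get_image("wrist")
c=camera_info("wrist"); im=get_image("wrist"); print(state()['position'])
m=(im.max(2)>70).astype(np.uint8); n,l,st,ce=cv2.connectedComponentsWithStats(m)
for nm,p,h in [("mould",(514.6,11,12),12)]:
    u,v=np.round(proj("wrist",p,c)).astype(int)
    i=np.bincount(l[v-8:v+9,u-8:u+9].ravel(),minlength=n); i[0]=0; i=i.argmax()
    pts=np.argwhere(l==i)[:,::-1]; print(nm,(u,v),st[i],cv2.minAreaRect(np.array([ray("wrist",*q,h,c) for q in pts],np.float32)))
go(514.6,11,18,87.5)
E
```

```text
time_s: 11.6
position: [514.1, 14.1, 101.2]
eef_rot: [180.0, -0.0, 87.8]
ft_force: [0.1, -0.3, -0.9]
gripper_width: 51.1
gripper_force: 0.0
[514.57393383  10.32910054 100.93103474]
mould (np.int64(278), np.int64(220)) [ 255  190   46   60 2720] ((514.4979858398438, 10.861485481262207), (43.91919708251953, 32.2164421081543), 87.60143280029297)
{'dx': 0.001, 'dy': -0.0, 'dz': 0.166, 'ax': 0.0, 'ay': 0.0, 'az': -0.0} rows>= 2.0
```

```bash
python3 -m creep '[{"dx":0.001,"dy":0,"dz":0.08,"ax":0,"ay":0,"az":0,"grip":0.55},{"dx":0.001,"dy":0,"dz":0.14,"ax":0,"ay":0,"az":0,"grip":0.5},{"dx":0.001,"dy":0,"dz":0.163,"ax":0,"ay":0,"az":0,"grip":0.5},{"dx":0.001,"dy":0,"dz":0.165,"ax":0,"ay":0,"az":0,"grip":0.5},{"dx":0.001,"dy":0,"dz":0.165,"ax":0,"ay":0,"az":0,"grip":0.5},{"dx":0.001,"dy":0,"dz":0.165,"ax":0,"ay":0,"az":0,"grip":0.4},{"dx":0.001,"dy":0,"dz":0.165,"ax":0,"ay":0,"az":0,"grip":0.3},{"dx":0.001,"dy":0,"dz":0.165,"ax":0,"ay":0,"az":0,"grip":0.2},{"dx":0.001,"dy":0,"dz":0.165,"ax":0,"ay":0,"az":0,"grip":0.2},{"dx":0.001,"dy":0,"dz":0.165,"ax":0,"ay":0,"az":0,"grip":0.2}]' 25
python3 -c "
from h import *
go(555,-349,95,87.6)"
```

```text
time_s: 12.8
position: [515.5, 11.4, 20.2]
eef_rot: [179.8, 0.0, 87.5]
ft_force: [-0.2, -1.9, 6.3]
gripper_width: 29.7
gripper_force: 24.7
{'dx': -0.717, 'dy': 0.11, 'dz': -0.149, 'ax': 0.002, 'ay': 0.0, 'az': -0.001} rows>= 8.0
```

```bash
python3 -m creep '[{"dx":0,"dy":0,"dz":-0.05,"ax":0,"ay":0,"az":0,"grip":0.2},{"dx":0,"dy":0,"dz":-0.13,"ax":0,"ay":0,"az":0,"grip":0.2},{"dx":-0.717,"dy":0.11,"dz":-0.155,"ax":0,"ay":0,"az":0,"grip":0.2},{"dx":-0.717,"dy":0.11,"dz":-0.155,"ax":0,"ay":0,"az":0,"grip":0.2},{"dx":-0.717,"dy":0.11,"dz":-0.155,"ax":0,"ay":0,"az":0,"grip":0.2},{"dx":-0.717,"dy":0.11,"dz":-0.155,"ax":0,"ay":0,"az":0,"grip":0.2},{"dx":-0.717,"dy":0.11,"dz":-0.155,"ax":0,"ay":0,"az":0,"grip":0.2},{"dx":-0.717,"dy":0.11,"dz":-0.155,"ax":0,"ay":0,"az":0,"grip":0.2},{"dx":-0.717,"dy":0.11,"dz":-0.155,"ax":0,"ay":0,"az":0,"grip":0.2},{"dx":-0.717,"dy":0.11,"dz":-0.155,"ax":0,"ay":0,"az":0,"grip":0.2},{"dx":-0.717,"dy":0.11,"dz":-0.155,"ax":0,"ay":0,"az":0,"grip":0.2},{"dx":-0.717,"dy":0.11,"dz":-0.155,"ax":0,"ay":0,"az":0,"grip":0.2}]'
python3 - <<'E'
from h import *
for _ in range(4): im=get_image("wrist")
print(state()['position'],state()['gripper_width']); cv2.imwrite("pics/w5.png",im); go(555,-349,23.7,87.6)
E
```

```text
time_s: 14.0
position: [553.9, -348.3, 95.9]
eef_rot: [-180.0, -0.0, 87.5]
ft_force: [0.0, 0.4, -0.7]
gripper_width: 29.6
gripper_force: 25.2
[ 554.25527123 -347.57205927   96.27133294] 29.67823840705329
{'dx': -0.003, 'dy': 0.002, 'dz': 0.145, 'ax': 0.0, 'ay': 0.0, 'az': 0.0} rows>= 2.0
```

View pics/w5.png

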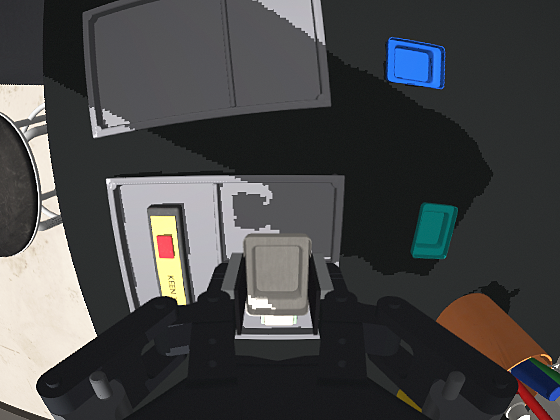

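The mould is held level at (278,275), and the tissue block sits behind it in its own pocket at (282,320). Lowering.

```bash
python3 -m creep '[{"dx":-0.003,"dy":0.002,"dz":0.08,"ax":0,"ay":0,"az":0,"grip":0.2},{"dx":-0.003,"dy":0.002,"dz":0.125,"ax":0,"ay":0,"az":0,"grip":0.2},{"dx":-0.003,"dy":0.002,"dz":0.142,"ax":0,"ay":0,"az":0,"grip":0.2},{"dx":-0.003,"dy":0.002,"dz":0.145,"ax":0,"ay":0,"az":0,"grip":0.2},{"dx":-0.003,"dy":0.002,"dz":0.145,"ax":0,"ay":0,"az":0,"grip":0.2},{"dx":-0.003,"dy":0.002,"dz":0.145,"ax":0,"ay":0,"az":0,"grip":0.4},{"dx":-0.003,"dy":0.002,"dz":0.145,"ax":0,"ay":0,"az":0,"grip":0.46},{"dx":-0.003,"dy":0.002,"dz":0.145,"ax":0,"ay":0,"az":0,"grip":0.46},{"dx":-0.003,"dy":0.002,"dz":0.145,"ax":0,"ay":0,"az":0,"grip":0.46}]'
python3 -c "
from h import *
go(672,13,100,95)"
```

```text
time_s: 15.1
position: [555.0, -350.6, 23.6]
eef_rot: [180.0, 0.0, 87.5]
ft_force: [-0.0, 0.8, -0.6]
gripper_width: 39.0
gripper_force: 0.0
{'dx': 0.737, 'dy': 0.202, 'dz': -0.153, 'ax': 0.0, 'ay': 0.0, 'az': -0.083} rows>= 8.0
```

Run:
```python
from h import *
for u,v in [(140,170),(266,155),(320,149),(390,138)]:
    print((u,v),[(z,np.round(ray("top",u*.7,v*.7,z)).tolist()) for z in (0,50,100,150)])
```

```text
(140, 170) [(0, [827.0, 210.0]), (50, [805.0, 192.0]), (100, [782.0, 175.0]), (150, [760.0, 157.0])]
(266, 155) [(0, [838.0, 15.0]), (50, [815.0, 7.0]), (100, [792.0, -2.0]), (150, [769.0, -10.0])]
(320, 149) [(0, [842.0, -69.0]), (50, [818.0, -73.0]), (100, [795.0, -78.0]), (150, [772.0, -82.0])]
(390, 138) [(0, [852.0, -179.0]), (50, [828.0, -178.0]), (100, [804.0, -177.0]), (150, [781.0, -176.0])]
```

The screen's lower edge is at x ≈ 790 at knuckle height, so there is clearance. On to the slides, staying low.

```bash
python3 -m creep '[{"dx":0,"dy":0,"dz":-0.08,"ax":0,"ay":0,"az":0,"grip":0.46},{"dx":0,"dy":0,"dz":-0.13,"ax":0,"ay":0,"az":0,"grip":0.46},{"dx":0.737,"dy":0.18,"dz":-0.13,"ax":0,"ay":0,"az":-0.083,"grip":0.5},{"dx":0.737,"dy":0.18,"dz":-0.13,"ax":0,"ay":0,"az":-0.083,"grip":0.5},{"dx":0.737,"dy":0.18,"dz":-0.13,"ax":0,"ay":0,"az":-0.083,"grip":0.5},{"dx":0.737,"dy":0.18,"dz":-0.13,"ax":0,"ay":0,"az":-0.083,"grip":0.5},{"dx":0.737,"dy":0.18,"dz":-0.13,"ax":0,"ay":0,"az":-0.083,"grip":0.5},{"dx":0.737,"dy":0.18,"dz":-0.13,"ax":0,"ay":0,"az":-0.083,"grip":0.5},{"dx":0.737,"dy":0.18,"dz":-0.13,"ax":0,"ay":0,"az":-0.083,"grip":0.5},{"dx":0.737,"dy":0.19,"dz":-0.13,"ax":0,"ay":0,"az":-0.083,"grip":0.5},{"dx":0.737,"dy":0.2,"dz":-0.13,"ax":0,"ay":0,"az":-0.083,"grip":0.5},{"dx":0.737,"dy":0.2,"dz":-0.13,"ax":0,"ay":0,"az":-0.083,"grip":0.5}]'
python3 - <<'E'
from h import *
for _ in range(3): im=get_image("wrist")
c=camera_info("wrist"); im=get_image("wrist"); print(state()['position'],state()['joint_pos'])
m=(im.min(2)>150).astype(np.uint8); n,l,st,ce=cv2.connectedComponentsWithStats(m)
u,v=np.round(proj("wrist",(672,13,8),c)).astype(int)
i=np.bincount(l[v-8:v+9,u-8:u+9].ravel(),minlength=n); i[0]=0; i=i.argmax()
pts=np.argwhere(l==i)[:,::-1]; print((u,v),st[i],cv2.minAreaRect(np.array([ray("wrist",*q,8,c) for q in pts],np.float32)))
cv2.imwrite("pics/w6.png",im)
E
```

```text
time_s: 16.3
position: [671.0, 13.8, 88.0]
eef_rot: [-180.0, 0.0, 95.1]
ft_force: [-0.4, -0.9, -0.2]
gripper_width: 42.7
gripper_force: 0.0
[670.32774644  12.02189436  88.40118619] [ 1.02978915e+00  2.13495326e+01  1.17888236e+01  8.04524251e+01
 -5.84522383e-03  8.61176191e+01]
(np.int64(280), np.int64(224)) [ 262  166   43  109 4389] ((673.3497924804688, 13.635929107666016), (27.244495391845703, 78.0008773803711), 4.7830681800842285)
```

View pics/w6.png

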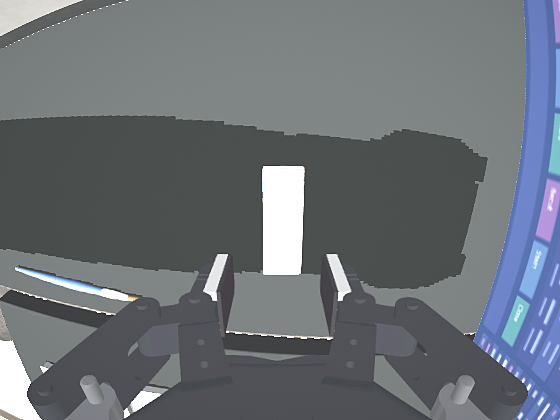

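The slides are at (283,220), between the fingers and about 3 mm to the right. Grasping.

```bash
python3 -m creep '[{"dx":0.003,"dy":0.006,"dz":0.07,"ax":0,"ay":0,"az":0,"grip":0.48},{"dx":0.003,"dy":0.006,"dz":0.12,"ax":0,"ay":0,"az":0,"grip":0.46},{"dx":0.003,"dy":0.006,"dz":0.14,"ax":0,"ay":0,"az":0,"grip":0.45},{"dx":0.003,"dy":0.006,"dz":0.144,"ax":0,"ay":0,"az":0,"grip":0.45},{"dx":0.003,"dy":0.006,"dz":0.144,"ax":0,"ay":0,"az":0,"grip":0.45},{"dx":0.003,"dy":0.006,"dz":0.144,"ax":0,"ay":0,"az":0,"grip":0.35},{"dx":0.003,"dy":0.006,"dz":0.144,"ax":0,"ay":0,"az":0,"grip":0.25},{"dx":0.003,"dy":0.006,"dz":0.144,"ax":0,"ay":0,"az":0,"grip":0.15},{"dx":0.003,"dy":0.006,"dz":0.144,"ax":0,"ay":0,"az":0,"grip":0.15},{"dx":0.003,"dy":0.006,"dz":0.144,"ax":0,"ay":0,"az":0,"grip":0.15}]' 30
python3 -c "
from h import *
go(480,-225,90,3)"
```

```text
time_s: 17.5
position: [674.0, 14.9, 17.4]
eef_rot: [179.9, 0.0, 95.0]
ft_force: [0.1, -1.7, 4.6]
gripper_width: 24.8
gripper_force: 30.3
{'dx': -0.444, 'dy': -0.428, 'dz': -0.146, 'ax': 0.001, 'ay': -0.0, 'az': 1.022} rows>= 11.0
```

```bash
python3 -m creep '[{"dx":0,"dy":0,"dz":-0.05,"ax":0,"ay":0,"az":0,"grip":0.15},{"dx":-0.07,"dy":-0.07,"dz":-0.12,"ax":0,"ay":0,"az":0,"grip":0.15},{"dx":-0.444,"dy":-0.428,"dz":-0.146,"ax":0,"ay":0,"az":1,"grip":0.15},{"dx":-0.444,"dy":-0.428,"dz":-0.146,"ax":0,"ay":0,"az":1,"grip":0.15},{"dx":-0.444,"dy":-0.428,"dz":-0.146,"ax":0,"ay":0,"az":1,"grip":0.15},{"dx":-0.444,"dy":-0.428,"dz":-0.146,"ax":0,"ay":0,"az":1,"grip":0.15},{"dx":-0.444,"dy":-0.428,"dz":-0.146,"ax":0,"ay":0,"az":1,"grip":0.15},{"dx":-0.444,"dy":-0.428,"dz":-0.146,"ax":0,"ay":0,"az":1,"grip":0.15},{"dx":-0.444,"dy":-0.428,"dz":-0.146,"ax":0,"ay":0,"az":1,"grip":0.15},{"dx":-0.444,"dy":-0.428,"dz":-0.146,"ax":0,"ay":0,"az":1,"grip":0.15},{"dx":-0.444,"dy":-0.428,"dz":-0.146,"ax":0,"ay":0,"az":1,"grip":0.15},{"dx":-0.444,"dy":-0.428,"dz":-0.146,"ax":0,"ay":0,"az":1,"grip":0.15}]'
python3 -c "
from h import *
print(state()['joint_pos']);go(480,-225,90,3)"
```

```text
time_s: 18.7
position: [479.6, -224.8, 89.4]
eef_rot: [-180.0, -0.0, 8.7]
ft_force: [0.3, 0.6, -0.1]
gripper_width: 25.0
gripper_force: 29.7
[-2.51143922e+01  2.11631208e+00 -1.05052735e+01  7.73783840e+01
  6.33194322e-03  1.46192568e+02]
{'dx': 0.001, 'dy': 0.001, 'dz': -0.001, 'ax': -0.0, 'ay': -0.0, 'az': 0.063} rows>= 1.0
```

```bash
python3 -m creep '[{"dx":0,"dy":0,"dz":0,"ax":0,"ay":0,"az":0.06,"grip":0.15},{"dx":0,"dy":0,"dz":0,"ax":0,"ay":0,"az":0.06,"grip":0.15},{"dx":0,"dy":0,"dz":0,"ax":0,"ay":0,"az":0.06,"grip":0.15}]'
python3 - <<'E'
from h import *
get_image("wrist"); c=camera_info("wrist"); im=get_image("wrist")
print(state()['position'],state()['eef_rot'])
t=R.from_euler('z',3,degrees=True); o=np.array([506,-225,0.])
for x in(-81,81,-78.5,19.5):
  for y in(-45.5,45.5):
    u,v=proj("wrist",o+t.apply([x,y,12]),c); cv2.circle(im,(int(u),int(v)),2,(0,0,255),-1)
cv2.imwrite("pics/w7.png",im); go(477,-226,21,3)
E
```

```text
time_s: 19.0
position: [479.7, -224.7, 89.3]
eef_rot: [-180.0, 0.0, 3.8]
ft_force: [0.5, -0.6, -0.9]
gripper_width: 24.6
gripper_force: 29.7
[ 479.67641003 -224.66928153   89.3261841 ] [-1.79993528e+02  4.49032339e-03  3.79156959e+00]
{'dx': -0.006, 'dy': 0.002, 'dz': 0.137, 'ax': -0.0, 'ay': 0.0, 'az': 0.009} rows>= 2.0
```

View pics/w7.png

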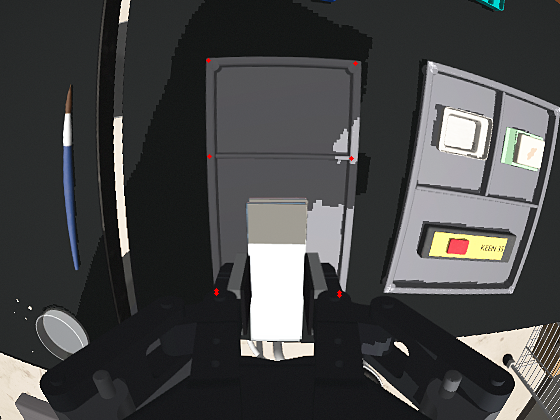

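The block kit looks right from here. The slide tray dots match, though its right edge is about 2 mm further out, and the slides sit centred above the long pocket. Lowering.

```bash
python3 -m creep '[{"dx":-0.003,"dy":0.006,"dz":0.07,"ax":0,"ay":0,"az":0.008,"grip":0.15},{"dx":-0.003,"dy":0.006,"dz":0.115,"ax":0,"ay":0,"az":0.008,"grip":0.15},{"dx":-0.003,"dy":0.006,"dz":0.133,"ax":0,"ay":0,"az":0.008,"grip":0.15},{"dx":-0.003,"dy":0.006,"dz":0.137,"ax":0,"ay":0,"az":0.008,"grip":0.15},{"dx":-0.003,"dy":0.006,"dz":0.137,"ax":0,"ay":0,"az":0.008,"grip":0.15},{"dx":-0.003,"dy":0.006,"dz":0.137,"ax":0,"ay":0,"az":0.008,"grip":0.35},{"dx":-0.003,"dy":0.006,"dz":0.137,"ax":0,"ay":0,"az":0.008,"grip":0.42},{"dx":-0.003,"dy":0.006,"dz":0.137,"ax":0,"ay":0,"az":0.008,"grip":0.42},{"dx":-0.003,"dy":0.006,"dz":0.137,"ax":0,"ay":0,"az":0.008,"grip":0.42}]'
python3 -c "
from h import *
go(661,-152,100,6)"
```

```text
time_s: 20.0
position: [478.6, -227.9, 21.2]
eef_rot: [180.0, -0.0, 2.9]
ft_force: [0.4, -1.2, 0.1]
gripper_width: 35.9
gripper_force: 0.0
{'dx': 0.372, 'dy': -0.133, 'dz': -0.158, 'ax': 0.0, 'ay': -0.0, 'az': -0.034} rows>= 5.0
```

The wrist camera would point toward the screen at this yaw, so I'll take the box at about 96° and turn back to place it.

```bash
python3 -m creep '[{"dx":0,"dy":0,"dz":-0.08,"ax":0,"ay":0,"az":0,"grip":0.42},{"dx":0,"dy":0,"dz":-0.16,"ax":0,"ay":0,"az":0,"grip":0.42},{"dx":0,"dy":0,"dz":-0.16,"ax":0,"ay":0,"az":-0.4,"grip":0.6},{"dx":0,"dy":0,"dz":-0.16,"ax":0,"ay":0,"az":-0.4,"grip":0.6},{"dx":0.08,"dy":-0.03,"dz":-0.16,"ax":0,"ay":0,"az":-1,"grip":0.6},{"dx":0.16,"dy":-0.06,"dz":-0.16,"ax":0,"ay":0,"az":-1,"grip":0.6},{"dx":0.2,"dy":-0.09,"dz":-0.16,"ax":0,"ay":0,"az":-1,"grip":0.6},{"dx":0.25,"dy":-0.11,"dz":-0.16,"ax":0,"ay":0,"az":-1,"grip":0.6},{"dx":0.3,"dy":-0.133,"dz":-0.16,"ax":0,"ay":0,"az":-1,"grip":0.6},{"dx":0.35,"dy":-0.133,"dz":-0.16,"ax":0,"ay":0,"az":-1,"grip":0.6},{"dx":0.372,"dy":-0.133,"dz":-0.16,"ax":0,"ay":0,"az":-1,"grip":0.6},{"dx":0.372,"dy":-0.133,"dz":-0.16,"ax":0,"ay":0,"az":-1,"grip":0.6}]'
python3 -c "
from h import *
go(661,-152,80,97)"
```

```text
time_s: 21.2
position: [662.0, -151.4, 100.1]
eef_rot: [-180.0, -0.0, 89.3]
ft_force: [-0.2, -0.1, -0.9]
gripper_width: 51.2
gripper_force: 0.0
{'dx': -0.001, 'dy': -0.002, 'dz': 0.04, 'ax': -0.0, 'ay': -0.0, 'az': -0.086} rows>= 1.0
```

```bash
python3 -m creep '[{"dx":0,"dy":0,"dz":0.03,"ax":0,"ay":0,"az":-0.08,"grip":0.6},{"dx":0,"dy":0,"dz":0.03,"ax":0,"ay":0,"az":-0.08,"grip":0.6},{"dx":0,"dy":0,"dz":0.03,"ax":0,"ay":0,"az":-0.08,"grip":0.6}]'
python3 - <<'E'
from h import *
for _ in range(2): im=get_image("wrist")
c=camera_info("wrist"); im=get_image("wrist"); print(state()['position'],state()['eef_rot'])
m=(im.max(2)>130).astype(np.uint8); n,l,st,ce=cv2.connectedComponentsWithStats(m)
u,v=np.round(proj("wrist",(661,-152,20),c)).astype(int)
i=np.bincount(l[v-8:v+9,u-8:u+9].ravel(),minlength=n); i[0]=0; i=i.argmax()
pts=np.argwhere(l==i)[:,::-1]; print((u,v),st[i],cv2.minAreaRect(np.array([ray("wrist",*q,20,c) for q in pts],np.float32)))
cv2.imwrite("pics/w8.png",im)
E
```

```text
time_s: 21.5
position: [660.5, -151.8, 85.7]
eef_rot: [-180.0, -0.0, 95.9]
ft_force: [0.7, 0.1, 0.5]
gripper_width: 51.4
gripper_force: 0.0
[ 660.9306726  -151.98005892   86.64329252] [1.79952718e+02 1.63970741e-02 9.59507015e+01]
(np.int64(278), np.int64(233)) [ 253  207   53   51 2472] ((661.64306640625, -152.02813720703125), (32.66215133666992, 34.21768569946289), 6.3607025146484375)
```

View pics/w8.png

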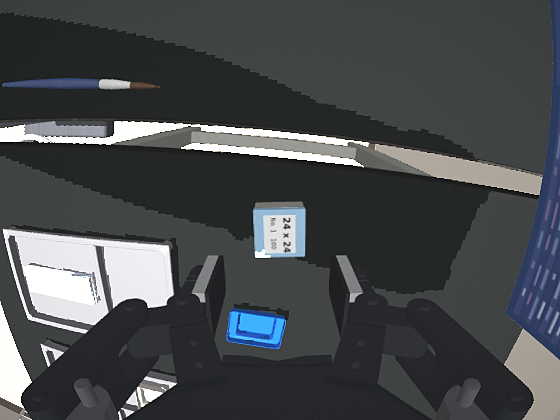

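The box is square between the fingers at (279,232). The blue look-alike at (257,328) is clear of them. Grasping.

```bash
python3 -m creep '[{"dx":0,"dy":0.001,"dz":0.07,"ax":0,"ay":0,"az":0,"grip":0.58},{"dx":0,"dy":0.001,"dz":0.11,"ax":0,"ay":0,"az":0,"grip":0.55},{"dx":0,"dy":0.001,"dz":0.126,"ax":0,"ay":0,"az":0,"grip":0.55},{"dx":0,"dy":0.001,"dz":0.129,"ax":0,"ay":0,"az":0,"grip":0.55},{"dx":0,"dy":0.001,"dz":0.129,"ax":0,"ay":0,"az":0,"grip":0.45},{"dx":0,"dy":0.001,"dz":0.129,"ax":0,"ay":0,"az":0,"grip":0.35},{"dx":0,"dy":0.001,"dz":0.129,"ax":0,"ay":0,"az":0,"grip":0.25},{"dx":0,"dy":0.001,"dz":0.129,"ax":0,"ay":0,"az":0,"grip":0.25},{"dx":0,"dy":0.001,"dz":0.129,"ax":0,"ay":0,"az":0,"grip":0.25}]' 30
python3 -c "
from h import *
go(556.5,-224,95,3)"
```

```text
time_s: 22.55
position: [662.1, -152.0, 23.1]
eef_rot: [179.9, 0.0, 96.1]
ft_force: [-1.0, 0.6, 6.7]
gripper_width: 32.5
gripper_force: 30.5
{'dx': -0.121, 'dy': -0.225, 'dz': -0.144, 'ax': 0.002, 'ay': -0.001, 'az': 1.034} rows>= 11.0
```

```bash
python3 -m creep '[{"dx":0,"dy":0,"dz":-0.06,"ax":0,"ay":0,"az":0,"grip":0.25},{"dx":0,"dy":-0.06,"dz":-0.12,"ax":0,"ay":0,"az":0,"grip":0.25},{"dx":-0.05,"dy":-0.14,"dz":-0.15,"ax":0,"ay":0,"az":1,"grip":0.25},{"dx":-0.09,"dy":-0.2,"dz":-0.15,"ax":0,"ay":0,"az":1,"grip":0.25},{"dx":-0.121,"dy":-0.225,"dz":-0.15,"ax":0,"ay":0,"az":1,"grip":0.25},{"dx":-0.121,"dy":-0.225,"dz":-0.15,"ax":0,"ay":0,"az":1,"grip":0.25},{"dx":-0.121,"dy":-0.225,"dz":-0.15,"ax":0,"ay":0,"az":1,"grip":0.25},{"dx":-0.121,"dy":-0.225,"dz":-0.15,"ax":0,"ay":0,"az":1,"grip":0.25},{"dx":-0.121,"dy":-0.225,"dz":-0.15,"ax":0,"ay":0,"az":1,"grip":0.25},{"dx":-0.121,"dy":-0.225,"dz":-0.15,"ax":0,"ay":0,"az":1,"grip":0.25},{"dx":-0.121,"dy":-0.225,"dz":-0.15,"ax":0,"ay":0,"az":1,"grip":0.25},{"dx":-0.121,"dy":-0.225,"dz":-0.15,"ax":0,"ay":0,"az":1,"grip":0.25}]'
python3 -c "
from h import *
get_image('wrist');get_image('wrist');print(state()['eef_rot'],state()['position']);go(556.4,-224,26.7,3)"
```

```text
time_s: 23.75
position: [555.8, -223.9, 96.7]
eef_rot: [180.0, -0.0, 9.8]
ft_force: [-0.7, 0.3, -0.3]
gripper_width: 31.9
gripper_force: 30.1
[ 1.79988609e+02 -1.97941191e-02  1.00047415e+01] [ 555.84443586 -223.92419912   96.67728392]
{'dx': 0.001, 'dy': 0.0, 'dz': 0.14, 'ax': 0.0, 'ay': -0.0, 'az': 0.078} rows>= 2.0
```

```bash
python3 -m creep '[{"dx":0.001,"dy":0,"dz":0.04,"ax":0,"ay":0,"az":0.075,"grip":0.25},{"dx":0.001,"dy":0,"dz":0.09,"ax":0,"ay":0,"az":0.075,"grip":0.25},{"dx":0.001,"dy":0,"dz":0.125,"ax":0,"ay":0,"az":0.075,"grip":0.25},{"dx":0.001,"dy":0,"dz":0.137,"ax":0,"ay":0,"az":0.075,"grip":0.25},{"dx":0.001,"dy":0,"dz":0.139,"ax":0,"ay":0,"az":0.075,"grip":0.25},{"dx":0.001,"dy":0,"dz":0.139,"ax":0,"ay":0,"az":0.075,"grip":0.25},{"dx":0.001,"dy":0,"dz":0.139,"ax":0,"ay":0,"az":0.075,"grip":0.45},{"dx":0.001,"dy":0,"dz":0.139,"ax":0,"ay":0,"az":0.075,"grip":0.52},{"dx":0.001,"dy":0,"dz":0.139,"ax":0,"ay":0,"az":0.075,"grip":0.52},{"dx":0.001,"dy":0,"dz":0.139,"ax":0,"ay":0,"az":0.075,"grip":0.52}]'
python3 -m creep '[{"dx":0,"dy":0,"dz":-0.08,"ax":0,"ay":0,"az":0,"grip":0.52},{"dx":0,"dy":0,"dz":-0.16,"ax":0,"ay":0,"az":0,"grip":0.52},{"dx":-0.1,"dy":0,"dz":-0.26,"ax":0,"ay":0,"az":0,"grip":0.52},{"dx":-0.2,"dy":0,"dz":-0.36,"ax":0,"ay":0,"az":0,"grip":0.52},{"dx":-0.3,"dy":0,"dz":-0.44,"ax":0,"ay":0,"az":0,"grip":0.52},{"dx":-0.3,"dy":0,"dz":-0.44,"ax":0,"ay":0,"az":0,"grip":0.52},{"dx":-0.3,"dy":0,"dz":-0.44,"ax":0,"ay":0,"az":0,"grip":0.52},{"dx":-0.3,"dy":0,"dz":-0.44,"ax":0,"ay":0,"az":0,"grip":0.52}]'
python3 - <<'E'
from h import *
for _ in range(4): im=get_image("wrist")
cv2.imwrite("pics/w9.png",cv2.resize(im[:300,100:],(798,520),interpolation=cv2.INTER_CUBIC))
E
```

```text
time_s: 24.85
position: [556.4, -223.9, 27.1]
eef_rot: [180.0, -0.0, 3.4]
ft_force: [-0.2, -0.2, 0.9]
gripper_width: 44.6
gripper_force: 0.0
time_s: 25.65
position: [406.4, -233.1, 248.4]
eef_rot: [179.9, -0.2, 3.3]
ft_force: [-0.2, 0.5, -0.6]
gripper_width: 44.4
gripper_force: 0.0
```

View pics/w9.png

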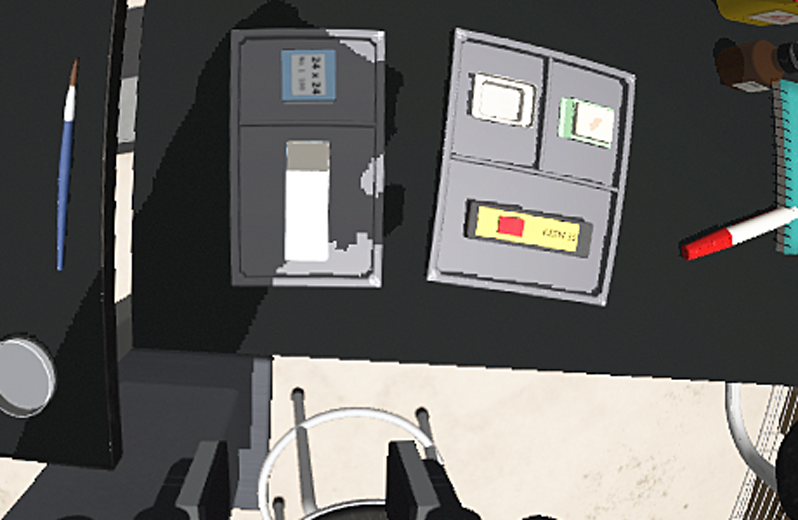

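All five things lie flat and clear of the pocket walls. The box is at (308,75), the slides at (308,200), the mould at (502,100), the tissue block at (587,120) and the dispenser at (530,230). The arm touches nothing, so I'm handing in.

```bash
python3 -c "
from rig import *
print(sign_off())"
```

```text
the job is handed in; nothing more can be done
None
```

Both kits are made up and handed in at about 26 s: all five things lie flat and right way up in their pockets, and I left the look-alikes alone.

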